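Press a ring down one size in the ring reducer

TASK

The ring standing proud in one of the die plate's pockets has to go down a size. Turn the die plate by its hand knob until that pocket clicks home in its stop straight under the ram, then push the lever down until you feel the ram drive the ring flush with the plate, without forcing the lever any further, and let the lever come back up. Leave everything else on the bench where it is.

Things in the scene. Friction and masses are not known exactly. Their poses are not given: they have to be found in the camera images.
- knob_grip (a point): On the die plate's vertical axis, at mid grip height of its dark knurled hand knob: an upright cylinder 48 mm wide, gripped from 15 mm below to 16 mm above this point, its top 26 mm above it. The flat top of the steel die plate (196 mm across) is 32 mm below this point, 52 mm above the bench. The point's axes turn with the plate.
- die_plate (a joint): Turn of the plate, rad, counter-clockwise from above positive, no end stops; 0 or any whole turn = the ring's pocket straight under the ram. Every 30 degrees a spring roller clicks into a notch: within 4 degrees of it the plate drops in by itself, and 0.4 N m turns it out again; in between it stays where it is left. It starts 50 to 180 degrees from 0.
- ring_top (a point): Centre of the top edge of the task's ring: a yellow metal band 22 mm across, 8 mm tall, lying flat, wedged in one of the plate's 12 tapered pockets (evenly spaced on an 80 mm radius, 16 to 28 mm wide; the others are empty). It stands 6 mm above the plate at first and turns with the plate.
- ring (a joint): How far the ring has been driven down into its pocket, m: 0 at the start (6 mm proud), 0.006 when it is flush with the plate. It is stiff (about 40 N at the ring) and stays where it is left.
- ram_face (a point): Centre of the underside of the ram, a flat steel disc 30 mm across on an 18 mm shank, moving straight up and down over the pocket circle, on the column's side. With the lever up it is 18 mm above the plate, 12 mm above the ring; fully down it rests on the plate and has pushed the ring flush.
- lever_ball (a point): Centre of the black ball, 34 mm across, on the end of the hand lever, 190 mm from the lever's level shaft, which is 190 mm above the bench. At rest the lever slopes up at 25 degrees along the press's -x and the ball's centre is 270 mm above the bench. The point's axes turn with the lever; at rest they are those of the press.
- lever (a joint): Angle of the hand lever, rad: 0 = up (a spring returns it), growing as the ball is pushed down. The ram goes down 28 mm per rad, meeting the ring at 0.43 and the plate at 0.65 (ball centre then 150 mm above the bench). The ball needs 3 to 5 N at first, about 10 N while the ring goes in, rising fast from there. Over 50 N is forcing it.
- press: Grey ring-reducing press, bolted down. Origin on the bench under the die plate's axis, z up. Along its +y: ram and its guide (28 mm thick, shank top 230 mm above the bench) at 80 mm, column (56 x 46 mm, 215 mm tall) at 148, lever shaft at 197. Keep the long side of a gripper's body from pointing to the ram when it holds the knob.
- loupe: Black eye loupe, 35 mm wide, 31 mm tall, standing near the die plate; leave it. Origin: centre of its underside.
- bottle_block: Dark wooden block 55 x 125 mm with two small glass bottles in it, 77 mm tall in all; leave it. Origin: centre of its underside.
- ring_stick: Ring stick, a tapered steel rod with a black handle, 310 mm long, 28 mm thick, lying; leave it. Origin: under its middle.
- mallet: Small wooden mallet, 240 mm long, 38 mm thick, lying; leave it. Origin: under the middle of its length.
- tweezers: Steel tweezers, 135 mm long, 8 mm thick, lying; leave them. Origin: under the middle.
- pen: Blue ball pen, 135 mm long, 11 mm thick, lying; leave it. Origin: under the middle.
- ring_tray: Shallow grey tray 110 x 150 x 24 mm with finished rings; leave it. Origin: centre of its underside.
- caliper: Caliper, 220 mm long, 12 mm thick, lying; leave it. Origin: under the middle.

How it is judged:
By the outcome, as a careful person would: the job done as asked, in the order asked, and still so for the second after the job is handed in, with the robot touching nothing.
It also fails if it takes over 72 s, if anything falls off the work surface, if the arm or the gripper's body presses on something with over 40 N, if the wrist force passes 120 N, or if a joint passes its speed limit or range.

ROBOT

A 6-joint arm with a two-finger parallel gripper is mounted at the origin on the work surface. World frame = base frame: x ahead of the robot, y to its left, z up, the work surface at z = 0. Lengths are in m, angles in rad, forces in N, time in s.
With the tool pointing down it reaches from about 0.3 to 0.875 m from the base axis. Payload 6.4 kg.
Tool frame: the origin (TCP) lies at the very end of the fingers, on their centre line; the grasp point (between the pads) lies 19 mm behind it; z points along the fingers, y is the line along which they close (so a half turn about z gives the same grasp; the last joint's range is limited). The gripper opens to 85 mm and grips with 20 to 120 N. Pads are 22 mm wide; open, the fingers measure 114 mm over their backs; the gripper's body (76 mm by 85 mm) begins 54 mm behind the grasp point. The pads swing forward as they close: fully open they stand 13 mm farther back than shut.
Start: joints at [1.126, 0.181, 1.607, -0, 1.354, -0.206], TCP at [0.136, 0.559, 0.231] pointing down, gripper open.
Joint ranges: [-2.99, 2.99], [-0.89, 2.07], [0.3, 2.58], [-1.14, 4.28], [0, 2.63], [-3.12, 3.12]. Speed limits (rad/s): [2.57, 2.57, 3.01, 3.14, 3.14, 3.14].

INTERFACE

Orientations are given as a unit quaternion [x, y, z, w].
In Python, from workcell import sense, camera, camera_params, sign_off, recognise, silhouettes, mark_of gives the robot as it stands. The module is installed in compiled form; this text tells all that it offers.
- The arm moves only by the tool send_rows, never from a script. Its argument "rows" is a list of rows, each an object of numbers: "ax", "ay", "az": the turn, a rotation vector about the world's x, y, z in degrees; "tx", "ty", "tz": the shift along the world's x, y, z in m; "jaw": the closure in counts, from 0 (fully open) to 255 (shut). A call has 1 to 10 rows; each row is the pose to reach, as a shift and turn from the pose commanded when the call began; what a row does not reach only later rows make up. A row lasts 1/10 s, in which the tool goes at most 50 mm and 8.59 degrees, less where a joint would pass 70% of its speed; a pose out of reach is approached as far as the arm can. A call with a gripper value outside its range is refused whole. The fingers move at their own pace and stop on an object; "force" is the grip in N (left out, the last holds). Time passes only in rows, so rows that repeat a pose let the fingers close. It gives the time, the measured TCP pose, the force, the opening and the grip force at its end, in the units of the state.
- sense(): the state, without advancing time (a new reading comes with each control period).
- camera(name): name is "scene" or "top"; returns (picture, depth): 400x640x3 uint8, blue, green, red; 400x640 float32, m along the optical axis (not along the pixel's ray), 0 where there is no reading.
- camera_params(name): a dict with "fovy" (degrees; the focal length in pixels is half the picture's height over the tangent of half this angle, whatever the lens; pixels are square), "cx", "cy" (the principal point, pixels), "R" (3x3) and "t" (3): a world point X has camera coordinates R X + t. Camera axes: x right, y down, z forward; pixel columns grow to the right and rows downward; lengths in m; the calibration is good to about 2 mm. A picture is of the moment at which its call begins. camera_params takes no time and is no camera call.
- sign_off(): hands the job in; it is judged then, once.
Trained networks look in the newest picture that a camera, given by its name, has taken for a name from the list of things; names that differ only in an ending like _2 or _b are one class to them, and where a whole thing is asked for, a point or a joint stands for the part that bears it (a point fixed in the world has none). Each returns a list of dicts, best first, with "confidence" (0 to 1); they miss things now and then, are a little off and sometimes report something else, mostly with a low value. They report only what shows in the picture. A call takes as long as a camera call.
- recognise(camera, name): "location" ([x, y, z] in m, in world coordinates, good to about 4 mm: the middle of the surface that is visible of it).
- silhouettes(camera, name): "pixels" (400x640 bool, what is visible of it).
- mark_of(camera, name): "location" ([x, y, z] in m, in world coordinates, good to about 4 mm: a listed point, or the origin of a listed thing).
The state is a dict: "time_s": time; "qpos": joint angles; "qvel": joint speeds; "joint_efforts": joint torques, N m; "tool_pos": TCP position; "tool_rot": TCP orientation; "force": force on the tool from outside, world axes, zero at the start; "torque": the same for the moment, N m; "finger_gap": finger opening in m; "finger_force": force on a finger pad.
Only numpy, scipy, OpenCV 4.12 (cv2) and the standard library are available. Lean on these libraries where they do the work, as an engineer would, in place of code of your own. Each camera call takes 0.05 s, during which the arm holds its last target. There are 200 camera calls.

## Working session

There is one attempt and no reset: what is moved stays moved. The work goes in short steps, Python scripts to look and compute and a tool call to move; the robot and the scene stay as the last step left them, time stands still between calls to the robot, and variables do not carry over. Pictures are saved under pics/ and viewed, at most 10 in all, crops included, and the job is handed in when it is done.

Besides the shell and the picture viewer there is one more tool, called after ">>>" as a command line: name --argument value ..., lists and objects as JSON in quotes. send_rows: Moves the arm, as the interface text tells. Its arguments: {"type":"object","properties":{"rows":{"type":"array","items":{"type":"object","properties":{"ax":{"type":"number"},"ay":{"type":"number"},"az":{"type":"number"},"tx":{"type":"number"},"ty":{"type":"number"},"tz":{"type":"number"},"jaw":{"type":"number"}}}},"force":{"type":"number"}},"required":["rows"]}

```bash
mkdir -p pics; python3 - <<'E'
from workcell import *
import cv2,numpy as np
for c in("scene","top"):
    im,d=camera(c); cv2.imwrite(f"pics/{c}0.png",im)
    for n in("knob_grip","ring_top","ram_face","lever_ball","press","loupe"):
        try: print(c,n,[(np.round(r["location"],3).tolist(),round(r["confidence"],2)) for r in mark_of(c,n)[:2]])
        except Exception as e: print(n,e)
    p=camera_params(c);print(p["fovy"],np.round(p["R"],3).tolist(),np.round(p["t"],3))
s=sense();print(s["time_s"],s["tool_pos"],s["tool_rot"],s["finger_gap"])
E
```

```text
scene knob_grip [([0.612, -0.141, 0.081], 0.61)]
scene ring_top []
scene ram_face [([0.641, -0.064, 0.068], 0.55)]
scene lever_ball [([0.518, 0.109, 0.268], 0.57)]
scene press [([0.615, -0.141, -0.004], 0.61)]
scene loupe [([0.467, -0.093, 0.001], 0.61)]
46.90017239517369 [[-0.482, 0.876, 0.015], [0.682, 0.387, -0.621], [-0.55, -0.289, -0.784]] [ 0.276 -0.264  1.731]
top knob_grip [([0.618, -0.14, 0.08], 0.85)]
top ring_top []
top ram_face []
top lever_ball [([0.517, 0.1, 0.27], 0.96)]
top press [([0.613, -0.141, 0.001], 0.88)]
top loupe [([0.464, -0.094, -0.002], 0.47)]
42.887703068788944 [[-0.011, -1.0, -0.011], [-0.995, 0.012, -0.096], [0.096, 0.01, -0.995]] [0.007 0.572 1.54 ]
0.7 [0.13598268 0.55870022 0.23129627] [ 1.19098907e-01  9.92882395e-01  1.46237142e-06 -4.59265848e-06] 0.08545750145999675
```

View pics/scene0.png

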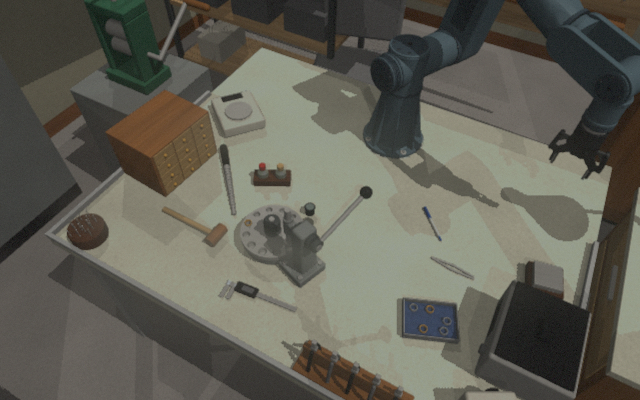

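View pics/top0.png

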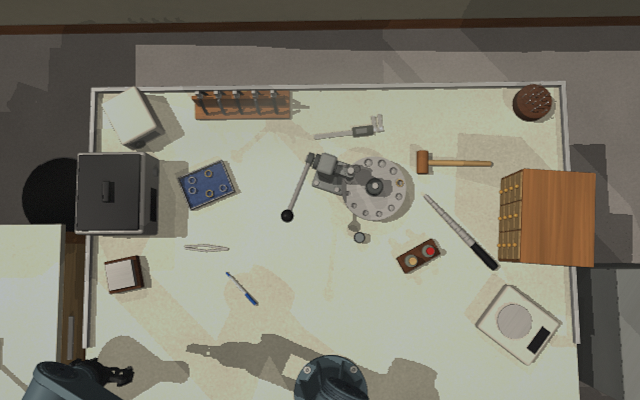

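```bash
cat > h.py <<'E'
from workcell import *
import cv2,numpy as np
def proj(c,X):
    p=camera_params(c);f=200/np.tan(np.radians(p["fovy"]/2))
    q=np.array(p["R"])@np.array(X)+np.array(p["t"]);return f*q[0]/q[2]+p["cx"],f*q[1]/q[2]+p["cy"]
P=np.array([.614,-.141]);yaw=np.radians(-19.2)
def pocket(k,z=.055,r=.08,off=0): # angle from ram dir, ccw deg
    a=yaw+np.pi/2+np.radians(k);return [P[0]+r*np.cos(a),P[1]+r*np.sin(a),z]
E
python3 - <<'E'
from h import *
out=[]
for c,(x,y,w,h) in(("scene",(222,185,120,110)),("top",(300,140,120,110))):
    im=cv2.imread(f"pics/{c}0.png")[y:y+h,x:x+w]; im=cv2.resize(im,None,fx=3.3,fy=5,interpolation=3) if 0 else cv2.resize(im,None,fx=3.3,fy=3.3,interpolation=cv2.INTER_CUBIC)
    for k in range(0,360,30):
        u,v=proj(c,pocket(k)); cv2.putText(im,str(k),(int((u-x)*3.3)-8,int((v-y)*3.3)+4),0,.35,(0,0,255),1)
    out.append(im)
cv2.imwrite("pics/crop.png",np.hstack(out))
for c in("top","scene"):
    im=cv2.imread(f"pics/{c}0.png")
    for k in range(0,360,30):
        u,v=proj(c,pocket(k,.058)); u,v=int(round(u)),int(round(v)); b=im[v-4:v+5,u-4:u+5].reshape(-1,3).astype(int)
        print(c,k,(b[:,2]-b[:,0]).max(),end="; ")
E
```

```text
top 0 13; top 30 16; top 60 15; top 90 16; top 120 17; top 150 22; top 180 19; top 210 73; top 240 20; top 270 17; top 300 16; top 330 15; scene 0 11; scene 30 7; scene 60 11; scene 90 21; scene 120 21; scene 150 16; scene 180 15; scene 210 58; scene 240 12; scene 270 13; scene 300 12; scene 330 11;
```

View pics/crop.png

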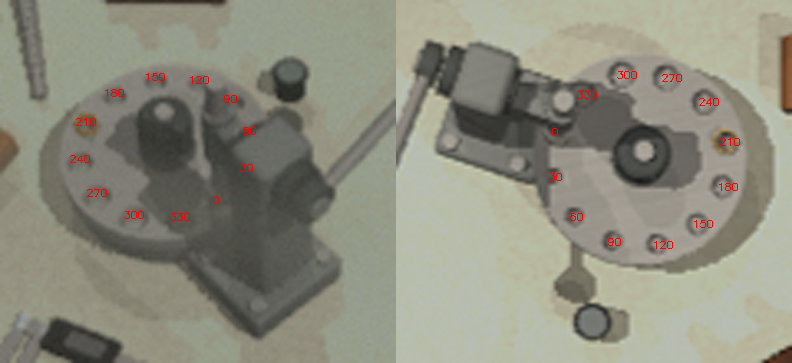

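```bash
cat >> h.py <<'E'
def cloud(c,d):
    p=camera_params(c);f=200/np.tan(np.radians(p["fovy"]/2))
    v,u=np.mgrid[:400,:640];q=np.stack([(u-p["cx"])/f*d,(v-p["cy"])/f*d,d],-1)
    return (q-np.array(p["t"]))@np.array(p["R"])
def ray(c,u,v,z):
    p=camera_params(c);f=200/np.tan(np.radians(p["fovy"]/2));R=np.array(p["R"]);o=-R.T@np.array(p["t"])
    d=R.T@np.array([(u-p["cx"])/f,(v-p["cy"])/f,1]);return o+d*(z-o[2])/d[2]
def ringang(c,im,lo=35):
    S=im.astype(int);y=S[...,2]-S[...,0];m=np.zeros(y.shape)
    u0,v0=proj(c,[*P,.055]);vv,uu=np.mgrid[:400,:640]
    w=np.where((y>lo)&(np.hypot(uu-u0,vv-v0)<46),y,0)
    if w.sum()==0:return None
    X=ray(c,(w*uu).sum()/w.sum(),(w*vv).sum()/w.sum(),.056)
    a=np.degrees(np.arctan2(*(X[:2]-P)[::-1])-yaw)-90
    return X,np.hypot(*(X[:2]-P)),(a+180)%360-180,(w>0).sum()
E
python3 - <<'E'
from h import *
for c in("top","scene"):
    im,d=camera(c);C=cloud(c,d);z=C[...,2];r=np.hypot(C[...,0]-P[0],C[...,1]-P[1])
    def st(n,m): 
        X=C[m]; print(c,n,m.sum(),np.round(np.median(X,0),4),np.round((X.min(0)+X.max(0))/2,4))
    st("knobtop",(r<.05)&(abs(z-.110)<.006)); st("plate",(r<.13)&(abs(z-.052)<.004))
    st("coltop",(r<.22)&(abs(z-.215)<.008)); st("shank",(r<.12)&(abs(z-.230)<.006))
    b=(abs(C[...,0]-.517)<.03)&(abs(C[...,1]-.103)<.03)&(z>.255);st("ball",b)
    print(ringang(c,im))
    for n in("ram_face","lever_ball","press","ring_top"): print(n,[(np.round(r["location"],4).tolist(),round(r["confidence"],2)) for r in mark_of(c,n)[:1]])
E
```

```text
top knobtop 111 [ 0.6143 -0.1379  0.1071] [ 0.6139 -0.1382  0.1101]
top plate 1909 [ 0.6076 -0.1404  0.0522] [ 0.6157 -0.138   0.052 ]
top coltop 482 [0.6629 0.0089 0.2144] [0.6513 0.0035 0.215 ]
top shank 31 [ 0.642  -0.064   0.2305] [ 0.6417 -0.0626  0.2308]
top ball 161 [0.5188 0.1015 0.2819] [0.5238 0.1041 0.2762]
(array([ 0.63514949, -0.22325237,  0.056     ]), np.float64(0.08492792641027735), np.float64(-146.37995836128968), np.int64(35))
ram_face [([0.6413, -0.0642, 0.0698], 0.4)]
lever_ball [([0.5186, 0.1045, 0.2709], 0.6)]
press [([0.6112, -0.137, -0.0007], 0.96)]
ring_top []
scene knobtop 86 [ 0.616  -0.1364  0.1064] [ 0.6146 -0.1386  0.1085]
scene plate 1374 [ 0.6424 -0.1543  0.0522] [ 0.6142 -0.1433  0.052 ]
scene coltop 487 [0.6634 0.0102 0.2137] [0.6526 0.0024 0.2149]
scene shank 37 [ 0.6412 -0.0626  0.229 ] [ 0.6414 -0.0632  0.2299]
scene ball 164 [0.5268 0.1034 0.2774] [0.5257 0.1041 0.274 ]
(array([ 0.63100734, -0.21946419,  0.056     ]), np.float64(0.08028622903670157), np.float64(-148.57015909966887), np.int64(27))
ram_face [([0.486, -0.4015, -0.0019], 0.59)]
lever_ball [([0.5194, 0.1094, 0.2693], 0.86)]
press [([0.6162, -0.1375, -0.0043], 0.93)]
ring_top [([0.6298, -0.214, 0.0641], 0.4)]
```

>>> send_rows --rows '[{"tx": 0.0235, "ty": -0.044, "az": -8}, {"tx": 0.047, "ty": -0.088, "az": -16}, {"tx": 0.0705, "ty": -0.132, "az": -24}, {"tx": 0.094, "ty": -0.176, "az": -32}, {"tx": 0.1175, "ty": -0.22, "az": -40}, {"tx": 0.141, "ty": -0.264, "az": -48}, {"tx": 0.1645, "ty": -0.308, "az": -56}, {"tx": 0.188, "ty": -0.352, "az": -64}, {"tx": 0.2115, "ty": -0.396, "az": -72}, {"tx": 0.235, "ty": -0.44, "az": -80}]' --force 100

```text
validation failed for argument at $.ro...
```

>>> send_rows --rows '[{"tx": 0.01, "ty": -0.043, "az": -7}, {"tx": 0.02, "ty": -0.086, "az": -14}, {"tx": 0.03, "ty": -0.129, "az": -21}, {"tx": 0.04, "ty": -0.172, "az": -28}, {"tx": 0.05, "ty": -0.215, "az": -35}, {"tx": 0.06, "ty": -0.25, "az": -42}, {"tx": 0.106, "ty": -0.252, "az": -49}, {"tx": 0.152, "ty": -0.255, "az": -55}, {"tx": 0.198, "ty": -0.257, "az": -60}, {"tx": 0.243, "ty": -0.258, "az": -60}]'

```text
validation failed for argument at $.ro...
```

>>> send_rows --rows '[{"ax": 0, "ay": 0, "az": -8, "tx": 0.0235, "ty": -0.044, "tz": 0, "jaw": 0}, {"ax": 0, "ay": 0, "az": -16, "tx": 0.047, "ty": -0.088, "tz": 0, "jaw": 0}, {"ax": 0, "ay": 0, "az": -24, "tx": 0.0705, "ty": -0.132, "tz": 0, "jaw": 0}, {"ax": 0, "ay": 0, "az": -32, "tx": 0.094, "ty": -0.176, "tz": 0, "jaw": 0}, {"ax": 0, "ay": 0, "az": -40, "tx": 0.1175, "ty": -0.22, "tz": 0, "jaw": 0}, {"ax": 0, "ay": 0, "az": -48, "tx": 0.141, "ty": -0.264, "tz": 0, "jaw": 0}, {"ax": 0, "ay": 0, "az": -56, "tx": 0.1645, "ty": -0.308, "tz": 0, "jaw": 0}, {"ax": 0, "ay": 0, "az": -64, "tx": 0.188, "ty": -0.352, "tz": 0, "jaw": 0}, {"ax": 0, "ay": 0, "az": -72, "tx": 0.2115, "ty": -0.396, "tz": 0, "jaw": 0}, {"ax": 0, "ay": 0, "az": -80, "tx": 0.235, "ty": -0.44, "tz": 0, "jaw": 0}]' --force 100

```text
time_s: 2.2
tool_pos: [0.3717, 0.1168, 0.2318]
tool_rot: [0.731, 0.682, 0.001, 0.001]
force: [1.5, 0.3, -0.3]
finger_gap: 0.0851
finger_force: 0.0
```

>>> send_rows --rows '[{"ax": 0, "ay": 0, "az": -7, "tx": 0.01, "ty": -0.043, "tz": 0, "jaw": 0}, {"ax": 0, "ay": 0, "az": -14, "tx": 0.02, "ty": -0.086, "tz": 0, "jaw": 0}, {"ax": 0, "ay": 0, "az": -21, "tx": 0.03, "ty": -0.129, "tz": 0, "jaw": 0}, {"ax": 0, "ay": 0, "az": -28, "tx": 0.04, "ty": -0.172, "tz": 0, "jaw": 0}, {"ax": 0, "ay": 0, "az": -35, "tx": 0.05, "ty": -0.215, "tz": 0, "jaw": 0}, {"ax": 0, "ay": 0, "az": -42, "tx": 0.06, "ty": -0.255, "tz": -0.01, "jaw": 0}, {"ax": 0, "ay": 0, "az": -49, "tx": 0.106, "ty": -0.256, "tz": -0.02, "jaw": 0}, {"ax": 0, "ay": 0, "az": -55, "tx": 0.152, "ty": -0.256, "tz": -0.035, "jaw": 0}, {"ax": 0, "ay": 0, "az": -60, "tx": 0.198, "ty": -0.257, "tz": -0.05, "jaw": 0}, {"ax": 0, "ay": 0, "az": -60, "tx": 0.243, "ty": -0.257, "tz": -0.06, "jaw": 0}]'

```text
time_s: 3.2
tool_pos: [0.6153, -0.1385, 0.1698]
tool_rot: [0.974, 0.226, -0.0, -0.0]
force: [0.2, -0.8, 0.8]
finger_gap: 0.0855
finger_force: 0.0
```

>>> send_rows --rows '[{"ax": 0, "ay": 0, "az": 0, "tx": 0, "ty": 0, "tz": -0.035, "jaw": 0}, {"ax": 0, "ay": 0, "az": 0, "tx": 0, "ty": 0, "tz": -0.07, "jaw": 0}, {"ax": 0, "ay": 0, "az": 0, "tx": 0, "ty": 0, "tz": -0.1, "jaw": 0}, {"ax": 0, "ay": 0, "az": 0, "tx": 0, "ty": 0, "tz": -0.102, "jaw": 0}, {"ax": 0, "ay": 0, "az": 0, "tx": 0, "ty": 0, "tz": -0.102, "jaw": 60}, {"ax": 0, "ay": 0, "az": 0, "tx": 0, "ty": 0, "tz": -0.102, "jaw": 90}, {"ax": 0, "ay": 0, "az": 0, "tx": 0, "ty": 0, "tz": -0.102, "jaw": 130}, {"ax": 0, "ay": 0, "az": 0, "tx": 0, "ty": 0, "tz": -0.102, "jaw": 255}, {"ax": 0, "ay": 0, "az": 0, "tx": 0, "ty": 0, "tz": -0.102, "jaw": 255}, {"ax": 0, "ay": 0, "az": 0, "tx": 0, "ty": 0, "tz": -0.102, "jaw": 255}]' --force 100

```text
time_s: 4.2
tool_pos: [0.6148, -0.1373, 0.0725]
tool_rot: [0.974, 0.228, 0.001, -0.0]
force: [-4.9, 6.1, 8.6]
finger_gap: 0.0458
finger_force: 104.8
```

>>> send_rows --rows '[{"ax": 0, "ay": 0, "az": 5, "tx": 0, "ty": 0, "tz": 0, "jaw": 255}, {"ax": 0, "ay": 0, "az": 13, "tx": 0, "ty": 0, "tz": 0, "jaw": 255}, {"ax": 0, "ay": 0, "az": 21, "tx": 0, "ty": 0, "tz": 0, "jaw": 255}, {"ax": 0, "ay": 0, "az": 29, "tx": 0, "ty": 0, "tz": 0, "jaw": 255}, {"ax": 0, "ay": 0, "az": 37, "tx": 0, "ty": 0, "tz": 0, "jaw": 255}, {"ax": 0, "ay": 0, "az": 45, "tx": 0, "ty": 0, "tz": 0, "jaw": 255}, {"ax": 0, "ay": 0, "az": 53, "tx": 0, "ty": 0, "tz": 0, "jaw": 255}, {"ax": 0, "ay": 0, "az": 61, "tx": 0, "ty": 0, "tz": 0, "jaw": 255}, {"ax": 0, "ay": 0, "az": 69, "tx": 0, "ty": 0, "tz": 0, "jaw": 255}, {"ax": 0, "ay": 0, "az": 75, "tx": 0, "ty": 0, "tz": 0, "jaw": 255}]'

```text
time_s: 5.2
tool_pos: [0.6139, -0.1368, 0.0725]
tool_rot: [0.632, 0.775, 0.001, -0.001]
force: [-10.1, 7.3, 11.3]
finger_gap: 0.0461
finger_force: 105.2
```

```bash
sed -i 's/^P=.*/P=np.array([.6145,-.139]);yaw=np.radians(-19.2)/' h.py; python3 - <<'E'
from h import *
for c in("top","scene"):
    im,d=camera(c);cv2.imwrite(f"pics/{c}1.png",im);print(c,ringang(c,im,25))
s=sense();print(s["time_s"],s["tool_pos"],s["tool_rot"],s["force"],s["torque"],np.round(s["qpos"],2))
E
```

```text
top (array([ 0.66079941, -0.13454263,  0.056     ]), np.float64(0.04651348136161259), np.float64(-65.30093083906178), np.int64(788))
scene (array([ 0.69117599, -0.14946284,  0.056     ]), np.float64(0.07738655046965817), np.float64(-78.57032120095906), np.int64(45))
5.3 [ 0.61384229 -0.13680849  0.07243883] [ 6.32471137e-01  7.74583487e-01  5.74811564e-04 -5.93005894e-04] [-10.12477673   7.00082452  11.82955066] [1.27396189 1.16660261 0.03515031] [-0.41  0.47  1.57  0.    1.1  -0.61]
```

>>> send_rows --rows '[{"ax": 0, "ay": 0, "az": 0, "tx": 0, "ty": 0, "tz": 0, "jaw": 0}, {"ax": 0, "ay": 0, "az": 0, "tx": 0, "ty": 0, "tz": 0, "jaw": 0}, {"ax": 0, "ay": 0, "az": 0, "tx": 0, "ty": 0, "tz": 0, "jaw": 0}, {"ax": 0, "ay": 0, "az": 0, "tx": 0, "ty": 0, "tz": 0.003, "jaw": 0}, {"ax": 0, "ay": 0, "az": -8, "tx": -0.001, "ty": 0.001, "tz": 0.003, "jaw": 0}, {"ax": 0, "ay": 0, "az": -16, "tx": -0.001, "ty": 0.001, "tz": 0.003, "jaw": 0}, {"ax": 0, "ay": 0, "az": -24, "tx": -0.001, "ty": 0.001, "tz": 0.003, "jaw": 0}, {"ax": 0, "ay": 0, "az": -32, "tx": -0.001, "ty": 0.001, "tz": 0.003, "jaw": 0}, {"ax": 0, "ay": 0, "az": -40, "tx": -0.001, "ty": 0.001, "tz": 0.003, "jaw": 0}, {"ax": 0, "ay": 0, "az": -48, "tx": -0.001, "ty": 0.001, "tz": 0.003, "jaw": 0}]'

```text
time_s: 6.3
tool_pos: [0.6132, -0.1376, 0.0726]
tool_rot: [0.895, 0.446, 0.0, 0.0]
force: [0.2, -0.7, 0.8]
finger_gap: 0.0856
finger_force: 0.0
```

>>> send_rows --rows '[{"ax": 0, "ay": 0, "az": -8, "tx": 0, "ty": 0, "tz": 0, "jaw": 0}, {"ax": 0, "ay": 0, "az": -16, "tx": 0, "ty": 0, "tz": 0, "jaw": 0}, {"ax": 0, "ay": 0, "az": -24, "tx": 0, "ty": 0, "tz": 0, "jaw": 0}, {"ax": 0, "ay": 0, "az": -27, "tx": 0, "ty": 0, "tz": 0, "jaw": 0}, {"ax": 0, "ay": 0, "az": -27, "tx": 0, "ty": 0, "tz": 0, "jaw": 60}, {"ax": 0, "ay": 0, "az": -27, "tx": 0, "ty": 0, "tz": 0, "jaw": 90}, {"ax": 0, "ay": 0, "az": -27, "tx": 0, "ty": 0, "tz": 0, "jaw": 130}, {"ax": 0, "ay": 0, "az": -27, "tx": 0, "ty": 0, "tz": 0, "jaw": 255}, {"ax": 0, "ay": 0, "az": -27, "tx": 0, "ty": 0, "tz": 0, "jaw": 255}, {"ax": 0, "ay": 0, "az": -27, "tx": 0, "ty": 0, "tz": 0, "jaw": 255}]'

```text
time_s: 7.3
tool_pos: [0.6134, -0.138, 0.0731]
tool_rot: [0.974, 0.228, 0.0, 0.001]
force: [-2.6, -1.9, 6.0]
finger_gap: 0.046
finger_force: 102.4
```

```bash
python3 - <<'E'
from h import *
im,d=camera("scene");cv2.imwrite("pics/scene2.png",im);print(ringang("scene",im,25))
a=cv2.resize(im[180:290,220:340],None,fx=3.3,fy=3.3,interpolation=2)
im,d=camera("top");b=cv2.resize(im[140:250,300:420],None,fx=3.3,fy=3.3,interpolation=2);cv2.imwrite("pics/c2.png",np.hstack([a,b]))
s=sense();print(s["time_s"],s["tool_pos"],s["tool_rot"],s["force"])
E
```

```text
(array([ 0.69445765, -0.15171268,  0.056     ]), np.float64(0.08096195681909439), np.float64(-79.83399236123998), np.int64(43))
7.4 [ 0.61338263 -0.13795127  0.07307644] [9.73688853e-01 2.27880335e-01 3.30170442e-04 6.78691199e-04] [-2.22859474 -1.02275943  4.22963604]
```

View pics/c2.png

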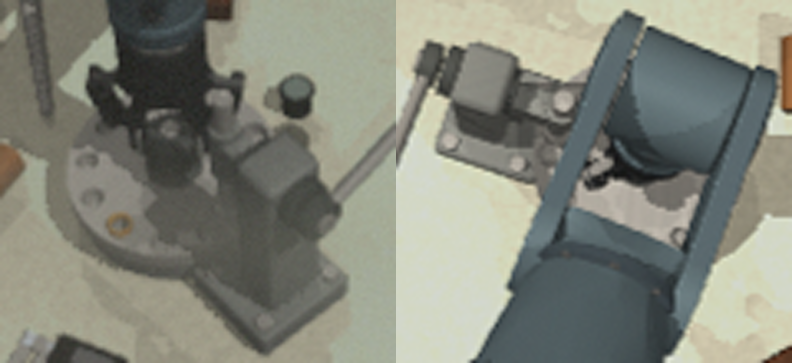

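>>> send_rows --rows '[{"ax": 0, "ay": 0, "az": 5, "tx": 0, "ty": 0, "tz": 0, "jaw": 255}, {"ax": 0, "ay": 0, "az": 13, "tx": 0, "ty": 0, "tz": 0, "jaw": 255}, {"ax": 0, "ay": 0, "az": 21, "tx": 0, "ty": 0, "tz": 0, "jaw": 255}, {"ax": 0, "ay": 0, "az": 29, "tx": 0, "ty": 0, "tz": 0, "jaw": 255}, {"ax": 0, "ay": 0, "az": 37, "tx": 0, "ty": 0, "tz": 0, "jaw": 255}, {"ax": 0, "ay": 0, "az": 45, "tx": 0, "ty": 0, "tz": 0, "jaw": 255}, {"ax": 0, "ay": 0, "az": 53, "tx": 0, "ty": 0, "tz": 0, "jaw": 255}, {"ax": 0, "ay": 0, "az": 61, "tx": 0, "ty": 0, "tz": 0, "jaw": 255}, {"ax": 0, "ay": 0, "az": 69, "tx": 0, "ty": 0, "tz": 0, "jaw": 255}, {"ax": 0, "ay": 0, "az": 75, "tx": 0, "ty": 0, "tz": 0, "jaw": 255}]'

```text
time_s: 8.4
tool_pos: [0.6141, -0.1383, 0.0731]
tool_rot: [0.632, 0.775, 0.0, 0.002]
force: [1.7, -3.0, 2.6]
finger_gap: 0.0459
finger_force: 102.6
```

```bash
sed -i 's/^P=.*/P=np.array([.614,-.138]);yaw=np.radians(-19.2)/' h.py; python3 - <<'E'
from h import *
im,d=camera("scene");print(ringang("scene",im,25),ringang("scene",cv2.imread("pics/scene2.png"),25),ringang("scene",cv2.imread("pics/scene0.png"),25))
a=cv2.resize(im[180:290,220:340],None,fx=5,fy=5,interpolation=2)
for k in range(0,360,30):
    u,v=proj("scene",pocket(k,.053)); cv2.circle(a,(int((u-220)*5+2),int((v-180)*5+2)),3,(0,0,255),1)
cv2.imwrite("pics/c3.png",a)
s=sense();print(s["time_s"],s["tool_pos"],s["tool_rot"],s["force"],s["torque"])
E
```

```text
(array([ 0.66556402, -0.1618202 ,  0.056     ]), np.float64(0.05680008595257361), np.float64(-95.59476460489385), np.int64(6)) (array([ 0.69445765, -0.15171268,  0.056     ]), np.float64(0.08161783790494881), np.float64(-80.4721839723065), np.int64(43)) (array([ 0.63098738, -0.21948908,  0.056     ]), np.float64(0.08324086041375577), np.float64(-149.02464657344066), np.int64(39))
8.45 [ 0.61413732 -0.13829667  0.07308641] [6.30363497e-01 7.76298518e-01 3.21947472e-04 1.53886715e-03] [ 2.42808525 -3.70071876  2.72662494] [-0.47533359 -0.38818734 -0.32849216]
```

View pics/c3.png

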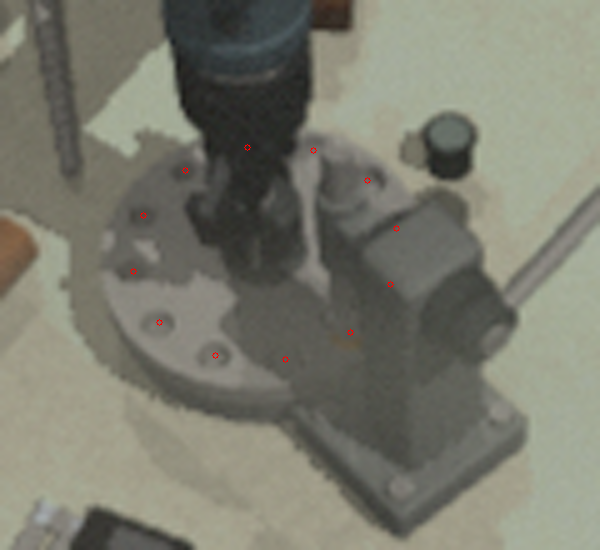

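>>> send_rows --rows '[{"ax": 0, "ay": 0, "az": 0, "tx": 0, "ty": 0, "tz": 0, "jaw": 0}, {"ax": 0, "ay": 0, "az": 0, "tx": 0, "ty": 0, "tz": 0, "jaw": 0}, {"ax": 0, "ay": 0, "az": 0, "tx": 0, "ty": 0, "tz": 0, "jaw": 0}, {"ax": 0, "ay": 0, "az": 0, "tx": 0, "ty": 0, "tz": 0.03, "jaw": 0}, {"ax": 0, "ay": 0, "az": 0, "tx": 0, "ty": 0, "tz": 0.06, "jaw": 0}, {"ax": 0, "ay": 0, "az": 0, "tx": 0, "ty": 0, "tz": 0.1, "jaw": 0}, {"ax": 0, "ay": 0, "az": 0, "tx": -0.045, "ty": 0, "tz": 0.12, "jaw": 0}, {"ax": 0, "ay": 0, "az": 0, "tx": -0.09, "ty": 0, "tz": 0.12, "jaw": 0}, {"ax": 0, "ay": 0, "az": 0, "tx": -0.135, "ty": 0, "tz": 0.14, "jaw": 0}, {"ax": 0, "ay": 0, "az": 0, "tx": -0.18, "ty": 0, "tz": 0.16, "jaw": 0}]'

```text
time_s: 9.45
tool_pos: [0.4308, -0.1364, 0.2319]
tool_rot: [0.634, 0.773, -0.0, -0.001]
force: [-0.2, -0.7, 1.9]
finger_gap: 0.0853
finger_force: 0.0
```

```bash
python3 - <<'E'
from h import *
out=[]
def phase(c,im,off):
    # darkness-based phase: radial ring sampling, contrast of pocket lattice
    g=cv2.cvtColor(im,6).astype(np.float32);g=g-cv2.GaussianBlur(g,(0,0),6)
    s=[]
    for a in np.arange(-15,15,.5):
        uv=[proj(c,pocket(k+a,.052,r)) for k in off for r in(.074,.08,.086)]
        s.append(cv2.remap(g,np.float32([[p[0]for p in uv]]),np.float32([[p[1]for p in uv]]),1).mean())
    s=np.array(s);return np.arange(-15,15,.5)[s.argsort()[:4]]
for c,(x,y) in(("scene",(220,180)),("top",(310,140))):
    im,d=camera(c);print(c,phase(c,im,range(180,320,30)),phase(c,cv2.imread(f"pics/{c}0.png"),[180,240,270,300]),ringang(c,im,25))
    a=cv2.resize(im[y:y+110,x:x+115],None,fx=3.4,fy=3.4,interpolation=2)
    for k in range(0,360,30):
        u,v=proj(c,pocket(k,.053)); cv2.circle(a,(int((u-x)*3.4+2),int((v-y)*3.4+2)),2,(0,0,255),1)
    out.append(a)
cv2.imwrite("pics/c4.png",np.hstack(out))
s=sense();print(s["time_s"],s["tool_pos"],s["tool_rot"],s["force"])
E
```

```text
scene [-1.5 -2.  -1.  -2.5] [-3.5 -4.  -4.5 -5. ] (array([ 0.66687484, -0.15984156,  0.056     ]), np.float64(0.05720841560133148), np.float64(-93.24456074749591), np.int64(2))
top [4.5 4.  5.  3.5] [7.  6.5 6.  7.5] (array([ 0.663939  , -0.10832038,  0.056     ]), np.float64(0.05809288381032881), np.float64(-40.076245703369636), np.int64(887))
9.55 [ 0.43042194 -0.13704352  0.23506289] [ 6.34627130e-01  7.72816109e-01 -5.52040970e-05  1.91420929e-03] [ 1.23970755 -0.34809349  0.21574284]
```

View pics/c4.png

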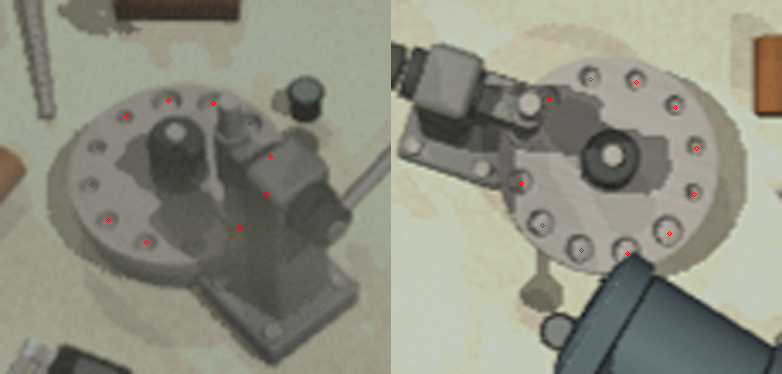

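```bash
cat >> h.py <<'E'
def fit(c,im,ks):
    g=cv2.cvtColor(im,6).astype(np.float32);g=cv2.GaussianBlur(g,(0,0),1)-cv2.GaussianBlur(g,(0,0),6)
    t=np.arange(0,360,30);best=[]
    A=np.arange(-15,15,.5)
    for dx in np.arange(-.006,.0061,.0015):
        for dy in np.arange(-.006,.0061,.0015):
            uv=[]
            for a in A:
                for k in ks:
                    X=np.array(pocket(k+a,.050));X[0]+=dx;X[1]+=dy;uv.append(proj(c,X))
            uv=np.float32(uv);s=np.clip(cv2.remap(g,uv[:,:1],uv[:,1:],1).reshape(len(A),-1),-12,3).mean(1)
            i=s.argmin();best.append((s[i],A[i],dx,dy))
    best.sort();return [np.round(b,4).tolist() for b in best[:4]]
E
python3 - <<'E'
from h import *
for c,ks in(("scene",[120,150,180,210,240,270,300]),("top",[30,60,90,150,180,210,240,270,300])):
    im,d=camera(c);cv2.imwrite(f"pics/{c}5.png",im);print(c,fit(c,im,ks));print(fit(c,cv2.imread(f"pics/{c}0.png"),ks))
    C=cloud(c,d);r=np.hypot(C[...,0]-P[0],C[...,1]-P[1]);m=(r<.105)&(abs(C[...,2]-.0535)<.0045);X=C[m][:,:2]
    # rim: extreme points per direction
    a=np.arctan2(X[:,1]-P[1],X[:,0]-P[0]);E=[]
    for b in np.arange(-180,180,10):
        q=X[abs((np.degrees(a)-b+180)%360-180)<5]
        if len(q)>5:
            e=q[np.argmax(np.hypot(*(q-P).T))]
            if np.hypot(*(e-P))>.09:E.append(e)
    E=np.array(E);s=np.linalg.lstsq(np.c_[2*E,np.ones(len(E))],(E**2).sum(1),rcond=None)[0];print("centre",s[:2],len(E))
E
```

```text
Traceback (most recent call last):
  File "h.py", line 33, in fit
    X=np.array(pocket(k+a,.050));X[0]+=dx;X[1]+=dy;uv.append(proj(c,X))
                                                             ~~~~^^^^^
  File "h.py", line 4, in proj
    p=camera_params(c);f=200/np.tan(np.radians(p["fovy"]/2))
ValueError: time passes only in moves, steps and waits
```

```bash
sed -i '2a import functools\n_cp=camera_params\ncamera_params=functools.lru_cache(None)(_cp)' h.py
cat > f.py <<'E'
from h import *
for c,ks in(("scene",[120,150,180,210,240,270,300]),("top",[30,60,90,150,180,210,240,270,300])):
    im,d=camera(c);print(c,fit(c,im,ks)[:3],fit(c,cv2.imread(f"pics/{c}0.png"),ks)[:3])
E
python3 f.py
```

```text
scene [[-11.3323, 2.5, -0.0045, -0.003], [-11.3051, 1.5, -0.0045, -0.0015], [-11.2945, 3.5, -0.0045, -0.0045]] [[-10.9482, 2.5, -0.006, -0.0], [-10.8956, 1.5, -0.006, 0.0015], [-10.8772, 2.5, -0.006, -0.0015]]
top [[-12.0, -4.5, 0.006, 0.006], [-11.8683, -4.5, 0.006, 0.0045], [-11.7845, -3.5, 0.0045, 0.006]] [[-12.0, -2.5, 0.006, 0.006], [-12.0, -0.5, 0.0045, 0.006], [-12.0, -0.5, 0.006, 0.0045]]
```

>>> send_rows --rows '[{"ax": 0, "ay": 0, "az": 0, "tx": 0, "ty": 0, "tz": 0.045, "jaw": 255}, {"ax": 0, "ay": 0, "az": 0, "tx": 0, "ty": 0.01, "tz": 0.09, "jaw": 255}, {"ax": 0, "ay": 0, "az": 0, "tx": 0.015, "ty": 0.05, "tz": 0.1, "jaw": 255}, {"ax": 0, "ay": 0, "az": 0, "tx": 0.03, "ty": 0.09, "tz": 0.1, "jaw": 255}, {"ax": 0, "ay": 0, "az": 0, "tx": 0.045, "ty": 0.13, "tz": 0.1, "jaw": 255}, {"ax": 0, "ay": 0, "az": 0, "tx": 0.06, "ty": 0.17, "tz": 0.1, "jaw": 255}, {"ax": 0, "ay": 0, "az": 0, "tx": 0.075, "ty": 0.21, "tz": 0.1, "jaw": 255}, {"ax": 0, "ay": 0, "az": 0, "tx": 0.087, "ty": 0.242, "tz": 0.09, "jaw": 255}, {"ax": 0, "ay": 0, "az": 0, "tx": 0.087, "ty": 0.242, "tz": 0.075, "jaw": 255}, {"ax": 0, "ay": 0, "az": 0, "tx": 0.087, "ty": 0.242, "tz": 0.075, "jaw": 255}]'

```text
time_s: 10.7
tool_pos: [0.5191, 0.1059, 0.3032]
tool_rot: [0.633, 0.774, -0.002, -0.003]
force: [-0.2, -0.6, 0.0]
finger_gap: 0.0002
finger_force: 0.0
```

```bash
python3 - <<'E'
from h import *
out=[]
for c in("scene","top"):
    im,d=camera(c);cv2.imwrite(f"pics/{c}6.png",im)
    for n in("lever_ball","ring_top"): print(c,n,[(np.round(r["location"],4).tolist(),round(r["confidence"],2)) for r in mark_of(c,n)[:1]])
    u,v=proj(c,[.517,.1045,.27]);u,v=int(u),int(v);u=min(u,570);print(u,v)
    out.append(cv2.resize(im[v-55:v+40,u-60:u+55],None,fx=3.4,fy=3.4,interpolation=2))
im=cv2.imread("pics/scene6.png")
cv2.imwrite("pics/c6.png",np.hstack(out))
s=sense();print(s["time_s"],s["tool_pos"],s["tool_rot"],s["force"],s["finger_gap"])
E
```

```text
scene lever_ball [([0.5195, 0.108, 0.2693], 0.66)]
scene ring_top [([0.7967, -0.068, -0.0001], 0.74)]
365 192
top lever_ball []
top ring_top []
287 215
11.0 [0.52039246 0.10380393 0.30802719] [6.34538158e-01 7.72891311e-01 3.25013509e-04 4.91262594e-04] [0.07700075 0.66823246 0.56125724] 5.456373565862092e-05
```

View pics/c6.png

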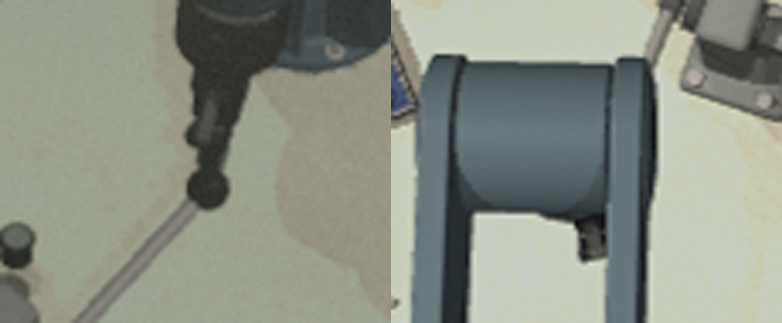

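>>> send_rows --rows '[{"ax": 0, "ay": 0, "az": 0, "tx": -0.003, "ty": 0.001, "tz": -0.012, "jaw": 255}, {"ax": 0, "ay": 0, "az": 0, "tx": -0.003, "ty": 0.001, "tz": -0.02, "jaw": 255}, {"ax": 0, "ay": 0, "az": 0, "tx": -0.006, "ty": 0.002, "tz": -0.03, "jaw": 255}, {"ax": 0, "ay": 0, "az": 0, "tx": -0.009, "ty": 0.003, "tz": -0.038, "jaw": 255}, {"ax": 0, "ay": 0, "az": 0, "tx": -0.012, "ty": 0.004, "tz": -0.046, "jaw": 255}, {"ax": 0, "ay": 0, "az": 0, "tx": -0.014, "ty": 0.005, "tz": -0.054, "jaw": 255}, {"ax": 0, "ay": 0, "az": 0, "tx": -0.016, "ty": 0.0055, "tz": -0.062, "jaw": 255}, {"ax": 0, "ay": 0, "az": 0, "tx": -0.0175, "ty": 0.006, "tz": -0.07, "jaw": 255}, {"ax": 0, "ay": 0, "az": 0, "tx": -0.0185, "ty": 0.0065, "tz": -0.078, "jaw": 255}, {"ax": 0, "ay": 0, "az": 0, "tx": -0.0195, "ty": 0.007, "tz": -0.086, "jaw": 255}]'

```text
time_s: 12.0
tool_pos: [0.4993, 0.1119, 0.2207]
tool_rot: [0.634, 0.773, -0.0, -0.001]
force: [-4.5, 0.3, 6.0]
finger_gap: -0.0003
finger_force: 2.7
```

>>> send_rows --rows '[{"ax": 0, "ay": 0, "az": 0, "tx": 0, "ty": 0, "tz": -0.005, "jaw": 255}, {"ax": 0, "ay": 0, "az": 0, "tx": 0, "ty": 0, "tz": -0.01, "jaw": 255}, {"ax": 0, "ay": 0, "az": 0, "tx": 0, "ty": 0, "tz": -0.015, "jaw": 255}, {"ax": 0, "ay": 0, "az": 0, "tx": 0, "ty": 0, "tz": -0.02, "jaw": 255}, {"ax": 0, "ay": 0, "az": 0, "tx": 0.0005, "ty": 0, "tz": -0.025, "jaw": 255}, {"ax": 0, "ay": 0, "az": 0, "tx": 0.001, "ty": 0, "tz": -0.03, "jaw": 255}, {"ax": 0, "ay": 0, "az": 0, "tx": 0.001, "ty": 0, "tz": -0.032, "jaw": 255}, {"ax": 0, "ay": 0, "az": 0, "tx": 0.001, "ty": 0, "tz": -0.032, "jaw": 255}]'

```text
time_s: 12.8
tool_pos: [0.501, 0.1118, 0.1896]
tool_rot: [0.634, 0.773, -0.0, -0.0]
force: [-6.6, 0.9, 10.1]
finger_gap: 0.0001
finger_force: 4.8
```

>>> send_rows --rows '[{"ax": 0, "ay": 0, "az": 0, "tx": 0.0005, "ty": 0, "tz": -0.004, "jaw": 255}, {"ax": 0, "ay": 0, "az": 0, "tx": 0.001, "ty": 0, "tz": -0.008, "jaw": 255}, {"ax": 0, "ay": 0, "az": 0, "tx": 0.0015, "ty": -0.0005, "tz": -0.012, "jaw": 255}, {"ax": 0, "ay": 0, "az": 0, "tx": 0.002, "ty": -0.0005, "tz": -0.015, "jaw": 255}, {"ax": 0, "ay": 0, "az": 0, "tx": 0.002, "ty": -0.0005, "tz": -0.015, "jaw": 255}]'

```text
time_s: 13.3
tool_pos: [0.5025, 0.1115, 0.1742]
tool_rot: [0.634, 0.773, -0.001, -0.001]
force: [-7.6, 1.0, 9.9]
finger_gap: 0.0
finger_force: 4.8
```

>>> send_rows --rows '[{"ax": 0, "ay": 0, "az": 0, "tx": 0.0005, "ty": 0, "tz": -0.002, "jaw": 255}, {"ax": 0, "ay": 0, "az": 0, "tx": 0.001, "ty": 0, "tz": -0.004, "jaw": 255}, {"ax": 0, "ay": 0, "az": 0, "tx": 0.001, "ty": 0, "tz": -0.005, "jaw": 255}, {"ax": 0, "ay": 0, "az": 0, "tx": 0.001, "ty": 0, "tz": -0.005, "jaw": 255}]'

```text
time_s: 13.7
tool_pos: [0.5036, 0.1113, 0.1695]
tool_rot: [0.634, 0.773, -0.001, -0.001]
force: [-7.4, 0.5, 9.9]
finger_gap: 0.0004
finger_force: 5.0
```

>>> send_rows --rows '[{"ax": 0, "ay": 0, "az": 0, "tx": 0.0005, "ty": 0, "tz": -0.001, "jaw": 255}, {"ax": 0, "ay": 0, "az": 0, "tx": 0.0005, "ty": 0, "tz": -0.002, "jaw": 255}, {"ax": 0, "ay": 0, "az": 0, "tx": 0.0005, "ty": 0, "tz": -0.002, "jaw": 255}]'

```text
time_s: 14.0
tool_pos: [0.5043, 0.1112, 0.1676]
tool_rot: [0.634, 0.773, -0.001, -0.001]
force: [-6.7, 0.7, 10.4]
finger_gap: 0.0002
finger_force: 5.1
```

>>> send_rows --rows '[{"ax": 0, "ay": 0, "az": 0, "tx": 0, "ty": 0, "tz": -0.001, "jaw": 255}, {"ax": 0, "ay": 0, "az": 0, "tx": 0, "ty": 0, "tz": -0.0015, "jaw": 255}, {"ax": 0, "ay": 0, "az": 0, "tx": 0, "ty": 0, "tz": -0.0015, "jaw": 255}]'

```text
time_s: 14.3
tool_pos: [0.5044, 0.1111, 0.1663]
tool_rot: [0.634, 0.773, -0.0, -0.0]
force: [-7.9, -0.2, 9.6]
finger_gap: 0.0002
finger_force: 5.3
```

>>> send_rows --rows '[{"ax": 0, "ay": 0, "az": 0, "tx": 0, "ty": 0, "tz": -0.001, "jaw": 255}, {"ax": 0, "ay": 0, "az": 0, "tx": 0, "ty": 0, "tz": -0.0015, "jaw": 255}, {"ax": 0, "ay": 0, "az": 0, "tx": 0, "ty": 0, "tz": -0.0015, "jaw": 255}]'

```text
time_s: 14.6
tool_pos: [0.5046, 0.1111, 0.1652]
tool_rot: [0.634, 0.773, -0.0, -0.0]
force: [-8.1, 0.3, 14.1]
finger_gap: 0.0002
finger_force: 6.8
```

>>> send_rows --rows '[{"ax": 0, "ay": 0, "az": 0, "tx": 0, "ty": 0, "tz": -0.001, "jaw": 255}, {"ax": 0, "ay": 0, "az": 0, "tx": 0, "ty": 0, "tz": -0.001, "jaw": 255}]'

```text
time_s: 14.8
tool_pos: [0.5047, 0.1111, 0.1645]
tool_rot: [0.634, 0.773, -0.0, -0.0]
force: [-9.6, -0.1, 14.9]
finger_gap: -0.0
finger_force: 7.9
```

>>> send_rows --rows '[{"ax": 0, "ay": 0, "az": 0, "tx": 0, "ty": 0, "tz": -0.001, "jaw": 255}, {"ax": 0, "ay": 0, "az": 0, "tx": 0, "ty": 0, "tz": -0.001, "jaw": 255}]'

```text
time_s: 15.0
tool_pos: [0.5048, 0.111, 0.1639]
tool_rot: [0.634, 0.773, -0.0, 0.0]
force: [-9.8, -0.8, 17.5]
finger_gap: 0.0
finger_force: 9.0
```

>>> send_rows --rows '[{"ax": 0, "ay": 0, "az": 0, "tx": 0, "ty": 0, "tz": -0.0015, "jaw": 255}, {"ax": 0, "ay": 0, "az": 0, "tx": 0, "ty": 0, "tz": -0.0015, "jaw": 255}]'

```text
time_s: 15.2
tool_pos: [0.5049, 0.111, 0.1628]
tool_rot: [0.634, 0.773, -0.0, 0.0]
force: [-11.2, -0.4, 22.0]
finger_gap: 0.0001
finger_force: 10.7
```

>>> send_rows --rows '[{"ax": 0, "ay": 0, "az": 0, "tx": -0.001, "ty": 0, "tz": 0.01, "jaw": 255}, {"ax": 0, "ay": 0, "az": 0, "tx": -0.003, "ty": 0, "tz": 0.025, "jaw": 255}, {"ax": 0, "ay": 0, "az": 0, "tx": -0.004, "ty": 0.001, "tz": 0.04, "jaw": 255}, {"ax": 0, "ay": 0, "az": 0, "tx": -0.004, "ty": 0.001, "tz": 0.055, "jaw": 255}, {"ax": 0, "ay": 0, "az": 0, "tx": -0.002, "ty": 0, "tz": 0.07, "jaw": 255}, {"ax": 0, "ay": 0, "az": 0, "tx": 0.002, "ty": -0.001, "tz": 0.085, "jaw": 255}, {"ax": 0, "ay": 0, "az": 0, "tx": 0.006, "ty": -0.003, "tz": 0.1, "jaw": 255}, {"ax": 0, "ay": 0, "az": 0, "tx": 0.01, "ty": -0.005, "tz": 0.115, "jaw": 255}, {"ax": 0, "ay": 0, "az": 0, "tx": 0.013, "ty": -0.006, "tz": 0.13, "jaw": 255}, {"ax": 0, "ay": 0, "az": 0, "tx": 0.013, "ty": -0.006, "tz": 0.16, "jaw": 255}]'

```text
time_s: 16.2
tool_pos: [0.5172, 0.1049, 0.3191]
tool_rot: [0.634, 0.773, -0.001, -0.002]
force: [-0.5, 1.4, -0.1]
finger_gap: 0.0001
finger_force: 0.0
```

>>> send_rows --rows '[{"ax": 0, "ay": 0, "az": 0, "tx": 0, "ty": 0, "tz": 0.03, "jaw": 255}, {"ax": 0, "ay": 0, "az": 0, "tx": -0.04, "ty": 0.02, "tz": 0.03, "jaw": 255}, {"ax": 0, "ay": 0, "az": 0, "tx": -0.07, "ty": 0.06, "tz": 0.03, "jaw": 255}, {"ax": 0, "ay": 0, "az": 0, "tx": -0.1, "ty": 0.1, "tz": 0.03, "jaw": 255}, {"ax": 0, "ay": 0, "az": 0, "tx": -0.12, "ty": 0.14, "tz": 0.03, "jaw": 255}, {"ax": 0, "ay": 0, "az": 0, "tx": -0.14, "ty": 0.18, "tz": 0.03, "jaw": 255}, {"ax": 0, "ay": 0, "az": 0, "tx": -0.16, "ty": 0.22, "tz": 0.03, "jaw": 255}, {"ax": 0, "ay": 0, "az": 0, "tx": -0.16, "ty": 0.22, "tz": 0.03, "jaw": 255}]'

```text
time_s: 17.0
tool_pos: [0.3552, 0.3289, 0.3507]
tool_rot: [0.631, 0.775, 0.0, -0.001]
force: [-0.4, -0.9, 0.5]
finger_gap: 0.0001
finger_force: 0.0
```

```bash
python3 - <<'E'
from h import *
out=[]
for c,(x,y) in(("scene",(220,175)),("top",(310,140))):
    im,d=camera(c);cv2.imwrite(f"pics/{c}7.png",im)
    print(c,[(np.round(r["location"],4).tolist(),round(r["confidence"],2)) for r in mark_of(c,"lever_ball")[:1]])
    out.append(cv2.resize(im[y:y+110,x:x+115],None,fx=3.4,fy=3.4,interpolation=2))
cv2.imwrite("pics/c7.png",np.hstack(out))
s=sense();print(s["time_s"],s["tool_pos"],s["force"])
E
```

```text
scene [([0.5194, 0.1101, 0.2658], 0.64)]
top [([0.5178, 0.1028, 0.2705], 0.85)]
17.2 [0.35843517 0.32450306 0.35052917] [-0.32323323 -0.98303239 -0.53245437]
```

View pics/c7.png

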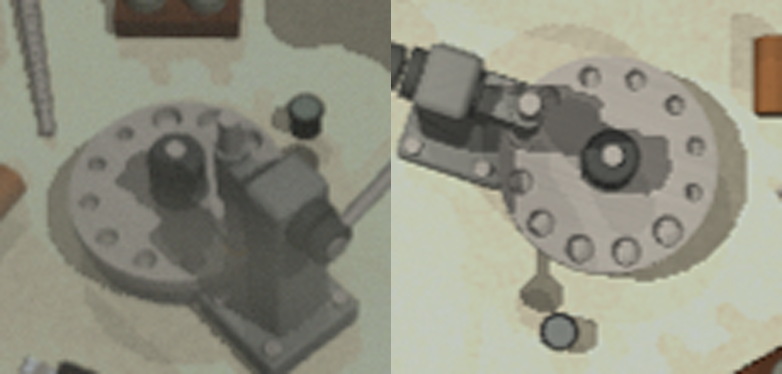

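```bash
python3 -c "
from workcell import *
print(sign_off())"
```

```text
the job is handed in; nothing more can be done
None
```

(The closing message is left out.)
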